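# Light for the shopping list

### The arm

A 6-joint arm with a two-finger parallel gripper is mounted at the origin on a cart in front of the work surface, level with it; the furniture and walls round the work are solid. World frame = base frame: x ahead of the robot, y to its left, z up, the work surface at z = 0. Lengths are in m, angles in rad, forces in N, time in s.
With the tool pointing down it reaches from about 0.35 to 0.775 m from the base axis. Payload 7.3 kg.
Tool frame: the origin (TCP) lies midway between the tips of the shut fingers; the grasp point (between the pads) lies 19 mm behind it (robot.grip_depth is the z of the grasp point in the tool frame, in m); z points along the fingers, y is the line along which they close (so a half turn about z gives the same grasp; the last joint's range is limited). The gripper opens to 92 mm and grips with 3 to 60 N. Pads are 19 mm wide; open, the fingers measure 130 mm over their backs; the gripper's body (75 mm by 190 mm) begins 47 mm behind the grasp point.
Start: joints at [1.141, 0.342, 1.524, -0, 1.275, -0.146], TCP at [0.147, 0.504, 0.227] pointing down, gripper open.
Joint ranges: [-2.53, 2.53], [-0.77, 2.02], [0.04, 2.7], [-1, 4.14], [0.28, 2.66], [-3.11, 3.11]. Speed limits (rad/s): [2.57, 2.57, 3.14, 3.14, 3.14, 3.14].

### API

Orientations are given as [roll, pitch, yaw] about the fixed x, y, z axes, in that order (R = Rz(yaw) Ry(pitch) Rx(roll)).
In Python, from cell import robot, viewer gives the robot as it stands.
- The arm moves only by the tool step_arm, never from a script. Its argument "increments" is a list of rows, each an object with "delta_pos": the shift along the tool's x, y, z in cm, a list of three; "dr": the turn, a rotation vector about the tool's x, y, z in degrees, a list of three; "fingers": the closure, from -1 (fully open) to 1 (shut), so that 0 is half open. In form: [{"delta_pos": [tx, ty, tz], "dr": [wx, wy, wz], "fingers": fingers}, ...]. A call has exactly 5 rows; each row is the pose to reach, as a shift and turn from the pose commanded when the call began, along the tool's axes at that moment; what a row does not reach only later rows make up. A row lasts 1/8 s, in which the tool goes at most 62.5 mm and 10.7 degrees, less where a joint would pass 70% of its speed; a pose out of reach is approached as far as the arm can. A call with a gripper value outside its range is refused whole. The fingers move at their own pace and stop on an object; "newtons" is the grip in N (left out, the last holds). Time passes only in rows, so rows that repeat a pose let the fingers close, or fill a call up. It gives the time, the measured TCP pose, the force, the opening and the grip force at its end, in the units of the state.
- robot.observe(): the state, without advancing time (a new reading comes with each control period).
- viewer.read_camera(name): name is "scene" or "side" or "wrist"; returns the picture (420x560x3 uint8, red, green, blue); there is no depth.
- viewer.camera_params(name): a dict with "K" (3x3 intrinsics, pixels), "k1" (the pictures are not rectified: a ray, as slopes to the right and down, at radius r is drawn at 1 + k1 r^2 times it, then the intrinsics apply), "T" (4x4, takes a point from camera to world coordinates). Camera axes: x right, y down, z forward; pixel columns grow to the right and rows downward; lengths in m; the calibration is good to about 2 mm. A picture is of the moment at which its call begins: read the wrist's pose just before it. camera_params takes no time and is no camera call; for the wrist camera it gives the pose at the moment of the call.
- robot.hand_in(): hands the job in; it is judged then, once.
The state is a dict: "time": time; "qpos": joint angles; "qvel": joint speeds; "joint_efforts": joint torques, N m; "tool_pos": TCP position; "tool_rot": TCP orientation; "contact_force": force on the tool from outside, world axes, zero at the start; "torque": the same for the moment, N m; "opening": finger opening in m; "grip_force": force on a finger pad.
Only numpy, scipy, OpenCV 4.12 (cv2) and the standard library are available. Lean on these libraries where they do the work, as an engineer would, in place of code of your own. Each camera call takes 0.05 s, during which the arm holds its last target. There are 200 camera calls.

### The job

Put light on the shopping list: slide the lamp along its rail under the shelf until the middle of the lamp is in line with the middle of the notepad, and switch it on by pushing the front end of the red rocker on the lamp's underside up, from below, as far as it goes. Leave the notepad and everything else standing where it is.

Things in the scene. Friction and masses are not known exactly. Their poses are not given: they have to be found in the camera images.
- shelf: fixed wooden worktop shelf, 500 mm wide, 170 deep, 260 high. Origin on the worktop straight below the middle of the front lip's outer face; x level to the back, y along the lip to the left, z up. The lip's lower edge is 242 mm up. Side panels begin 58 mm behind the lip, inner faces 233 mm either side of the middle. Things up to 111 mm high stand under it, over 60 mm behind the lip
- lamp_mid (a point): middle of the lamp, a level aluminium tube 40 mm across, 160 long, hung from a rail under the shelf; the point is on its axis, 34 mm behind the lip's outer face, 188 mm above the worktop. Axes as the shelf's. It slides along y only, up to 145 mm either way from the shelf's middle, against about 1.5 N of friction, and stays where it is left
- stem (a point): the lamp's grip: black upright stem 12 mm across, hanging under the tube's left end, 58 mm left (+y) of the lamp's middle, from the tube's underside (168 mm above the worktop) down to a ball end 17 mm across, bottom 115 mm above the worktop. The point is on its axis, 134 mm above the worktop. Axes as the shelf's. Moving it moves the lamp
- switch (a point): pivot (along y) of the red rocker under the tube's right end, 50 mm right (-y) of the lamp's middle, 34 mm behind the lip's face, 171 mm above the worktop. Rocker 30 mm front to back, 30 wide, underside 11 mm below the pivot. Off: front end low, tilted 0.22 rad; on: rear end low. Stiff, no spring: it stays as left; about 3 N upward 8 mm in front of the pivot, through 3.5 mm, turns it fully on
- switch_front (a point): middle of the lower front edge of the red rocker, moves with it; with the rocker off it lies about 12 mm in front of the pivot and 157 mm above the worktop. This is the end to push up
- rocker (a joint): angle of the rocker: 0 off (as at the start), 0.44 rad on
- notepad: black notepad, 148 x 110 x 16 mm, lying on the worktop below and in front of the lip, to the left or right of the shelf's middle; origin at the middle of its underside, x along its 148 mm side, which points roughly to the back
- mug: cream mug with a blue inside, 63 x 88 x 50 mm, on the worktop at the other side; origin at its underside
- honey: honey jar with black lid, 85 mm high, on the shelf's top; origin at its underside
- mill: dark wooden pepper mill, 130 mm high, on the shelf's top; origin at its underside
- spice_a: spice jar with yellow cap, 100 mm high, on the shelf's top; origin at its underside
- spice_b: spice jar with black cap, 96 mm high, on the shelf's top; origin at its underside

How it is judged:
By the outcome, as a careful person would: the job done as asked, in the order asked, and still so for the second after the job is handed in, with the robot touching nothing.
It also fails if it takes over 54 s, if anything falls off the work surface, if the arm or the gripper's body presses on something with over 40 N, if the wrist force passes 120 N, or if a joint passes its speed limit or range.

## Working session

There is one attempt and no reset: what is moved stays moved. The work goes in short steps, Python scripts to look and compute and a tool call to move; the robot and the scene stay as the last step left them, time stands still between calls to the robot, and variables do not carry over. Pictures are saved under pics/ and viewed, at most 10 in all, crops included, and the job is handed in when it is done.

Besides the shell and the picture viewer there is one more tool, called after "Emit:" by a JSON object that holds its "method" and its "body", one argument or row to a line. step_arm: Moves the arm, as the interface text tells. Its arguments: {"type":"object","properties":{"increments":{"type":"array"},"newtons":{"type":"number"}},"required":["increments"]}

```bash
mkdir -p pics; cat > h.py <<'E'
import numpy as np, cv2
from scipy.spatial.transform import Rotation as R
from cell import robot, viewer
def ray(P,u,v):
    K=P["K"];d=np.array([(u-K[0][2])/K[0][0],(v-K[1][2])/K[1][1]]);s=d.copy()
    for _ in range(20): s=d/(1+P["k1"]*(s@s))
    T=np.array(P["T"]);w=T[:3,:3]@np.array([s[0],s[1],1]);return T[:3,3],w/np.linalg.norm(w)
def plane(P,u,v,z):
    o,d=ray(P,u,v);return o+d*(z-o[2])/d[2]
def tri(*obs):
    A=np.zeros((3,3));b=np.zeros(3)
    for P,u,v in obs:
        o,d=ray(P,u,v);M=np.eye(3)-np.outer(d,d);A+=M;b+=M@o
    x=np.linalg.solve(A,b)
    return x,[round(float(np.linalg.norm((np.eye(3)-np.outer(d,d))@(x-o)))*1e3,1) for o,d in [ray(*q) for q in obs]]
def proj(P,X):
    T=np.array(P["T"]);c=T[:3,:3].T@(np.array(X)-T[:3,3]);s=c[:2]/c[2];s=s*(1+P["k1"]*(s@s));K=np.array(P["K"])
    return K[:2,:2]@s+K[:2,2]
E
python3 - <<'E'
from h import *
np.set_printoptions(precision=3,suppress=True)
ims=[]
for n in ["scene","side","wrist"]:
    P=viewer.camera_params(n);im=viewer.read_camera(n)[:,:,::-1];cv2.imwrite(f"pics/{n}0.png",im)
    print(n,np.array(P["K"])[0],P["k1"],np.array(P["T"]).tolist())
print(robot.observe())
E
```

```text
scene [442.377   0.    285.761] -0.12352898104485294 [[0.8048369685530711, -0.2861173003000843, 0.5199753306833839, 0.18899385762800708], [-0.5931849892392834, -0.41615684766717864, 0.6891625691235038, -0.5739238882558849], [0.01920996073640868, -0.8631050739097228, -0.5046589034187324, 0.6026960035859511], [0.0, 0.0, 0.0, 1.0]]
side [462.252   0.    280.032] -0.031218245729895778 [[-0.8600723873223707, -0.34124745932780276, 0.37924353661983173, 0.23335537062531578], [-0.5096709377272527, 0.541787620737183, -0.6683574711575878, 0.6613940526390608], [0.02260583557006872, -0.7681252147392782, -0.6399004849817796, 0.8259647178890135], [0.0, 0.0, 0.0, 1.0]]
wrist [369.876   0.    279.137] -0.005123348842230738 [[0.28014284378749627, 0.9202575555952641, 0.2732142354352742, 0.07336902259386363], [0.9599581052126064, -0.2683640822403202, -0.08038131374847547, 0.5265202079056872], [-0.0006506237581299374, 0.2847924695864299, -0.9585889765460404, 0.3829475554140445], [0.0, 0.0, 0.0, 1.0]]
{'time': 0.15, 'qpos': array([ 1.141,  0.343,  1.525, -0.   ,  1.275, -0.146]), 'qvel': array([-0.001, -0.001, -0.003,  0.003,  0.   ,  0.   ]), 'joint_efforts': array([  0.001, -43.147, -24.436,   0.072,   0.054,  -0.   ]), 'tool_pos': array([0.147, 0.504, 0.226]), 'tool_rot': array([-3.14 , -0.   ,  2.858]), 'contact_force': array([-0.115,  0.018, -0.678]), 'torque': array([-0.024,  0.016,  0.001]), 'grip_force': 0.0, 'opening': 0.0916967283497697}
```

View pics/scene0.png

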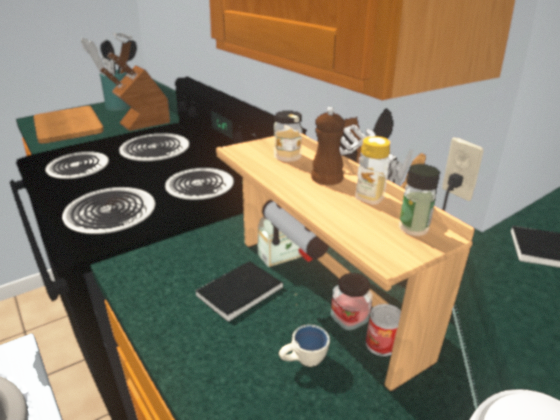

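View pics/side0.png

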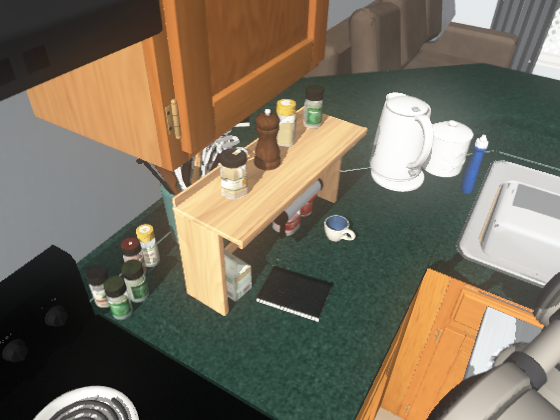

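The scene camera shows the shelf with its lip from about (219,150) to (440,265), the lamp tube at (265,208)–(322,250), the red rocker at (307,255), the notepad at (240,290) and the mug at (308,345). In the side view the notepad is at (295,293) and the tube at (300,200). I'll enlarge both views.

```bash
python3 - <<'E'
import cv2
a=cv2.imread("pics/scene0.png")[135:335,190:470];cv2.imwrite("pics/sc.png",cv2.resize(a,None,fx=2.85,fy=2.85,interpolation=cv2.INTER_CUBIC))
a=cv2.imread("pics/side0.png")[115:325,165:375];cv2.imwrite("pics/si.png",cv2.resize(a,None,fx=2.8,fy=2.8,interpolation=cv2.INTER_CUBIC))
E
```

```text
(no output)
```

View pics/sc.png

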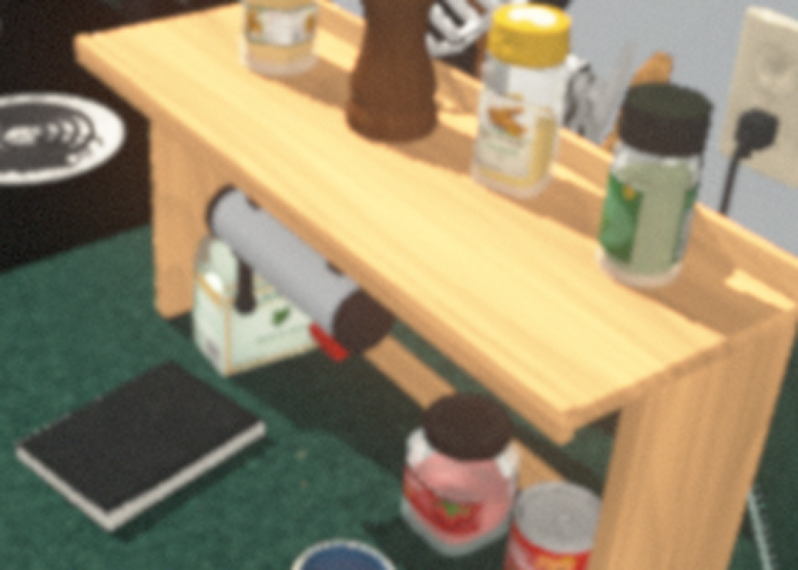

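View pics/si.png

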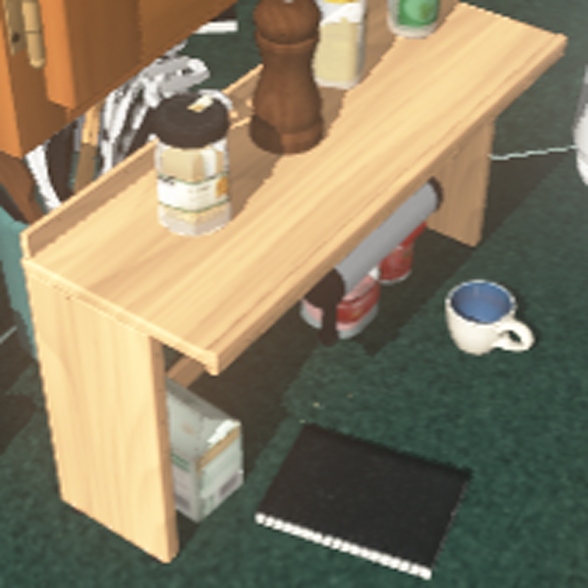

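```bash
python3 - <<'E'
from h import *
np.set_printoptions(precision=4,suppress=True)
S=viewer.camera_params("scene");D=viewer.camera_params("side")
s=lambda u,v:(S,190+u/2.85,135+v/2.85)
d=lambda u,v:(D,165+u/2.8,115+v/2.8)
for n,a,b in [("lipL top",s(78,38),d(217,355)),("lipR top",s(567,408),d(566,38)),("lipL bot",s(80,55),d(214,374)),("lipR bot",s(570,440),d(563,52)),("ball",s(245,303),d(328,337))]:
    print(n,*tri(a,b))
for c in [(18,448),(108,512),(265,425),(175,362)]: print("np sc",plane(*s(*c),.016))
for c in [(307,425),(470,475),(430,570),(257,515)]: print("np si",plane(*d(*c),.016))
print("red",plane(*s(330,345),.158)); 
E
```

```text
lipL top [0.5801 0.182  0.2607] [1.0, 1.0]
lipR top [ 0.5477 -0.3101  0.2616] [2.4, 2.4]
lipL bot [0.5817 0.1845 0.2459] [1.6, 1.6]
lipR bot [ 0.5494 -0.3135  0.2451] [2.3, 2.3]
ball [0.6007 0.0026 0.1242] [1.2, 1.2]
np sc [0.4575 0.0752 0.016 ]
np sc [ 0.4773 -0.0172  0.016 ]
np sc [ 0.6162 -0.0036  0.016 ]
np sc [0.6039 0.0979 0.016 ]
np si [0.6154 0.006  0.016 ]
np si [ 0.4726 -0.0168  0.016 ]
np si [0.4573 0.0856 0.016 ]
np si [0.5988 0.1101 0.016 ]
red [ 0.589  -0.1035  0.158 ]
```

Lip corners fit a 0.495 m wide shelf about 0.26 m high, lip middle near (0.564,−0.064), yaw about −0.065 rad. The ball end is at 0.124 m, which matches. The notepad's middle is near (0.537,0.042). I'll move in front of the notepad to look with the wrist camera.

Emit:
{"method": "step_arm", "body": {
  "increments": [
    {"delta_pos": [-4, -4, -0.4], "dr": [0, 0, -2], "fingers": 0},
    {"delta_pos": [-8, -8, -0.8], "dr": [0, 0, -5], "fingers": 0},
    {"delta_pos": [-12, -12, -1.2], "dr": [0, 0, -8], "fingers": 0},
    {"delta_pos": [-16, -16, -1.6], "dr": [0, 0, -10], "fingers": 0},
    {"delta_pos": [-20, -20, -2], "dr": [0, 0, -12.5], "fingers": 0}
  ]
}}

```text
time: 0.78
tool_pos: [0.2834, 0.2544, 0.2468]
tool_rot: [3.141, 0.0, 3.078]
contact_force: [1.1, -0.2, -1.0]
opening: 0.0478
grip_force: 0.0
```

```bash
cat >> h.py <<'E'
def log():
    import json
    o=robot.observe();open("log.txt","a").write(json.dumps([o["qpos"].tolist(),o["tool_pos"].tolist(),o["tool_rot"].tolist()])+"\n");return o
E
python3 -c "
from h import *
print(log()['qpos'])"
```

```text
[ 5.29516278e-01  5.38919101e-02  1.83664161e+00 -1.38387741e-05
  1.25071678e+00 -9.77515136e-01]
```

Emit:
{"method": "step_arm", "body": {
  "increments": [
    {"delta_pos": [-3, -5, 0], "dr": [0, 0, 0], "fingers": 0},
    {"delta_pos": [-6, -10, 0], "dr": [0, 0, 0], "fingers": 0},
    {"delta_pos": [-9, -15, 0], "dr": [0, 0, 0], "fingers": 0},
    {"delta_pos": [-12, -20, 0], "dr": [0, 0, 0], "fingers": 0},
    {"delta_pos": [-13, -21.5, 0], "dr": [0, 0, 0], "fingers": 0}
  ]
}}

```text
time: 1.4
tool_pos: [0.3995, 0.0302, 0.2465]
tool_rot: [-3.141, -0.0, 3.072]
contact_force: [-0.9, -0.3, 0.7]
opening: 0.0458
grip_force: 0.0
```

```bash
python3 - <<'E'
from h import *
import json
from scipy.optimize import least_squares
np.set_printoptions(precision=4,suppress=True)
print(log()['qpos'])
P=viewer.camera_params("wrist");cv2.imwrite("pics/w1.png",viewer.read_camera("wrist")[:,:,::-1])
json.dump({k:np.array(v).tolist() for k,v in P.items()},open("w1.json","w"))
E
```

```text
[-0.1162  0.0931  1.7941 -0.0004  1.2544 -1.6173]
```

View pics/w1.png

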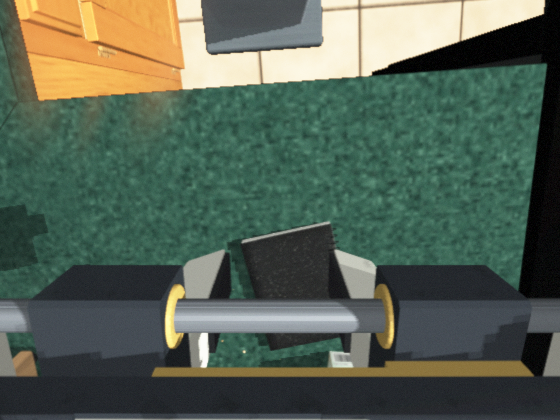

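The wrist view (its lower edge points ahead) shows the notepad's near edge from (243,241) to (330,224) and one far corner near (270,348). The gripper hides the rest. I'll refine those corners with a mask and fit the arm's kinematics to plan the wrist flip.

```bash
python3 - <<'E'
from h import *
import json
from scipy.optimize import least_squares
np.set_printoptions(precision=4,suppress=True)
P=json.load(open("w1.json"))
for q in [(243,242),(332,226),(270,348),(345,340)]: print(plane(P,*q,.016))
# notepad in scene / side by dark low-saturation mask
for n,roi in [("scene",(185,255,290,325)),("side",(245,255,345,330))]:
    C=viewer.camera_params(n);im=cv2.imread(f"pics/{n}0.png");x0,y0,x1,y1=roi
    h=cv2.cvtColor(im[y0:y1,x0:x1],cv2.COLOR_BGR2HSV);b=im[y0:y1,x0:x1].astype(int)
    m=((b.max(2)<70)&(b.max(2)-b.min(2)<14)).astype(np.uint8)*255
    m=cv2.morphologyEx(m,cv2.MORPH_OPEN,np.ones((5,5)))
    m=cv2.morphologyEx(m,cv2.MORPH_CLOSE,np.ones((5,5)))
    c=max(cv2.findContours(m,0,2)[0],key=cv2.contourArea)
    pts=np.array([plane(C,x0+u,y0+v,.016)[:2] for u,v in c[:,0]])
    r=cv2.minAreaRect((pts*1000).astype(np.float32));print(n,cv2.contourArea(c),r)
L=[([1.141,.3425,1.5245,0,1.275,-.146],[.147,.504,.2265],0)]+[json.loads(l) for l in open("log.txt")]
def fk(x,q):
    a,h,L1,L2,d,b=x;E=lambda s,v:R.from_euler(s,v).as_matrix()
    A=E("z",q[0]);B=A@E("y",q[1]);C=B@E("y",q[2]);W=C@E("z",q[3])@E("y",q[4])@E("z",q[5]+np.pi/2)
    return A@[a,b,h]+B@[0,0,L1]+C@[0,0,L2]+W@[0,0,d],W
for q,p,r in L[1:]: print(R.from_matrix(fk(np.zeros(6),q)[1]).as_euler("xyz"),r)
s=least_squares(lambda x:np.concatenate([fk(x,q)[0]-p for q,p,_ in L]),[0,.3,.4,.4,.2,.076]);print(s.x,abs(s.fun).max())
E
```

```text
[ 0.473  -0.0144  0.016 ]
[0.461  0.0858 0.016 ]
[0.6145 0.0051 0.016 ]
[0.6095 0.0974 0.016 ]
scene 2076.5 ((539.6332397460938, 44.62034225463867), (143.96055603027344, 101.48866271972656), 9.100302696228027)
side 2247.0 ((538.982177734375, 41.78600311279297), (150.4661102294922, 107.68675994873047), 9.444320678710938)
[3.1414 0.0003 3.0778] [3.141412139019426, 0.0002911973993324768, 3.077832066124193]
[-3.1412 -0.0001  3.072 ] [-3.1412101775584436, -6.279725048718987e-05, 3.0720309779230437]
[-0.0173  0.1594  0.51    0.3822  0.3017  0.0764] 2.442591950907458e-05
```

The notepad's middle is about (0.539,0.044) with yaw about 0.16 rad, and all three cameras agree to 3 mm. The orientation model fits exactly, so a small tilt will resolve the wrist length.

Emit:
{"method": "step_arm", "body": {
  "increments": [
    {"delta_pos": [0.5, 0, -1], "dr": [-5, 0, 0], "fingers": 0},
    {"delta_pos": [1, 0, -2], "dr": [-10, 0, 0], "fingers": 0},
    {"delta_pos": [1.5, 0, -3], "dr": [-15, 0, 0], "fingers": 0},
    {"delta_pos": [2, 0, -4], "dr": [-20, 0, 0], "fingers": 0},
    {"delta_pos": [2, 0, -4], "dr": [-20, 0, 0], "fingers": 0}
  ]
}}

```text
time: 2.08
tool_pos: [0.3784, 0.0339, 0.2867]
tool_rot: [2.793, -0.0, 3.074]
contact_force: [-0.3, -0.0, -0.2]
opening: 0.046
grip_force: 0.0
```

```bash
cat >> h.py <<'E'
import json
from scipy.optimize import least_squares
E_=lambda s,v:R.from_euler(s,v).as_matrix()
def fk(x,q):
    a,h,L1,L2,d,b=x
    A=E_("z",q[0]);B=A@E_("y",q[1]);C=B@E_("y",q[2]);W=C@E_("z",q[3])@E_("y",q[4])@E_("z",q[5]+np.pi/2)
    return A@[a,b,h]+B@[0,0,L1]+C@[0,0,L2]+W@[0,0,d],W
def fit():
    L=[([1.141,.3425,1.5245,0,1.275,-.146],[.147,.504,.2265],0)]+[json.loads(l) for l in open("log.txt")]
    s=least_squares(lambda x:np.concatenate([fk(x,q)[0]-p for q,p,_ in L]),[0,.3,.4,.4,.2,.076]);return s.x,abs(s.fun).max()
lo=np.array([-2.53,-.77,.04,-1,.28,-3.11]);hi=np.array([2.53,2.02,2.7,4.14,2.66,3.11])
def ik(x,p,W,q0):
    s=least_squares(lambda q:np.concatenate([(fk(x,q)[0]-p)*5,R.from_matrix(fk(x,q)[1]@W.T).as_rotvec()]),q0,bounds=(lo,hi));return s.x,abs(s.fun).max()
def rel(p,r,p2,W2):
    W=R.from_euler("xyz",r).as_matrix();return (W.T@(np.array(p2)-p)*100).round(2).tolist(),np.degrees(R.from_matrix(W.T@W2).as_rotvec()).round(1).tolist()
E
python3 - <<'E'
from h import *
np.set_printoptions(precision=4,suppress=True)
o=log();print(o["qpos"],o["tool_pos"],o["tool_rot"]);x,e=fit();print(x,e)
sx=np.array([np.cos(-.065),np.sin(-.065),0]);sy=np.array([-sx[1],sx[0],0]);O=np.array([.5642,-.064,0])
for sgn in (1,-1):
  for nm,X,Y,Z in [("pre",-.06,.065,.145),("grasp",.052,.069,.145),("end",.052,.162,.145),("sw",.028,.054,.145)]:
    z=sx;y=sgn*sy;W=np.column_stack([np.cross(y,z),y,z]);p=O+X*sx+Y*sy+[0,0,Z]
    for q6 in (-1.5,1.5):
      q,e=ik(x,p,W,[0,.2,2,np.pi,.6,q6]);print(sgn,nm,p,q,e)
E
```

```text
[-0.4014  0.032   1.8008  0.3317  1.4353 -1.9707] [0.3784 0.0339 0.2867] [ 2.7929 -0.0002  3.0739]
[-0.0149  0.1767  0.5061  0.3808  0.3157  0.0766] 0.0015147004959626953
1 pre [0.5085 0.0048 0.145 ] [-0.1307  1.0036  2.7     3.1337  2.1771  1.5679] 0.10831936437649181
1 pre [0.5085 0.0048 0.145 ] [-0.1307  1.0036  2.7     3.1337  2.1771  1.5679] 0.10831941078737695
1 grasp [0.6206 0.0015 0.145 ] [-0.1809  0.822   2.4758  3.0243  1.726   1.5526] 1.002103215072319e-10
1 grasp [0.6206 0.0015 0.145 ] [-0.1809  0.822   2.4758  3.0243  1.726   1.5526] 5.768254407763112e-15
1 end [0.6266 0.0943 0.145 ] [0.1203 0.8125 2.4066 3.3274 1.647  1.5851] 1.6653345369377348e-13
1 end [0.6266 0.0943 0.145 ] [0.1203 0.8125 2.4066 3.3274 1.647  1.5851] 6.456050519008327e-10
1 sw [ 0.5956 -0.0119  0.145 ] [-0.2458  0.8396  2.5454  2.9555  1.8102  1.5262] 1.6653345369377348e-15
1 sw [ 0.5956 -0.0119  0.145 ] [-0.2458  0.8396  2.5454  2.9555  1.8102  1.5262] 1.1102230246251565e-14
-1 pre [0.5085 0.0048 0.145 ] [-0.1307  1.0036  2.7     3.1337  2.1771 -1.5737] 0.10831940830892062
-1 pre [0.5085 0.0048 0.145 ] [-0.1307  1.0036  2.7     3.1337  2.1771 -1.5737] 0.10831940842636778
-1 grasp [0.6206 0.0015 0.145 ] [-0.1809  0.822   2.4758  3.0243  1.726  -1.589 ] 4.994762221118369e-15
-1 grasp [0.6206 0.0015 0.145 ] [-0.1809  0.822   2.4758  3.0243  1.726  -1.589 ] 6.938893903907228e-16
-1 end [0.6266 0.0943 0.145 ] [ 0.1203  0.8125  2.4066  3.3274  1.647  -1.5565] 1.4901380189911995e-09
-1 end [0.6266 0.0943 0.145 ] [ 0.1203  0.8125  2.4066  3.3274  1.647  -1.5565] 2.7755575615628914e-16
-1 sw [ 0.5956 -0.0119  0.145 ] [-0.2458  0.8396  2.5454  2.9555  1.8102 -1.6154] 1.2212453270876722e-14
-1 sw [ 0.5956 -0.0119  0.145 ] [-0.2458  0.8396  2.5454  2.9555  1.8102 -1.6154] 5.889642000300749e-15
```

```bash
cat >> h.py <<'E'
sx=np.array([np.cos(-.065),np.sin(-.065),0]);sy=np.array([-sx[1],sx[0],0]);O=np.array([.5642,-.064,0])
WH=np.column_stack([[0,0,1.],-sy,sx])
def sp(X,Y,Z): return O+X*sx+Y*sy+[0,0,Z]
def rows(pts):
    for i in range(0,len(pts)-1,5):
        p,W=pts[i];r=R.from_matrix(W).as_euler("xyz");print([rel(p,r,*t) for t in pts[i+1:i+6]])
E
python3 - <<'E'
from h import *
np.set_printoptions(precision=3,suppress=True)
x,_=fit();o=robot.observe();q=o["qpos"]
qs=[]
for X,Y,Z in [(-.10,.069,.36),(-.025,.069,.30),(-.025,.069,.20),(-.02,.069,.145)]:
    s,e=ik(x,sp(X,Y,Z),WH,[-.2,.3,2.4,3,1.2,-1.6]);print(X,Z,s,e);qs.append(s)
pts=[]
for t in np.linspace(0,1,21):
    p,W=fk(x,q+t*(qs[0]-q));pts.append((p,W));print(p,W[:,2])
rows(pts)
E
```

```text
-0.1 0.36 [-0.305 -0.108  2.676  2.858  1.015 -1.418] 7.335422236034229e-13
-0.025 0.3 [-0.222  0.256  2.609  2.979  1.297 -1.527] 1.838218067565124e-15
-0.025 0.2 [-0.222  0.677  2.69   2.981  1.793 -1.606] 1.0216321122413774e-08
-0.02 0.145 [-0.218  0.901  2.673  2.973  1.998 -1.641] 2.4980018054066022e-15
[0.377 0.034 0.287] [ 0.023  0.341 -0.94 ]
[0.384 0.072 0.289] [ 0.066  0.446 -0.893]
[0.391 0.107 0.294] [ 0.112  0.541 -0.833]
[0.4   0.138 0.303] [ 0.161  0.625 -0.764]
[0.409 0.165 0.315] [ 0.215  0.695 -0.686]
[0.418 0.188 0.328] [ 0.272  0.75  -0.603]
[0.428 0.205 0.343] [ 0.332  0.79  -0.516]
[0.439 0.218 0.359] [ 0.395  0.813 -0.428]
[0.45  0.225 0.374] [ 0.461  0.819 -0.341]
[0.461 0.227 0.388] [ 0.528  0.809 -0.258]
[0.471 0.224 0.401] [ 0.595  0.783 -0.181]
[0.481 0.217 0.412] [ 0.661  0.742 -0.111]
[0.49  0.205 0.42 ] [ 0.725  0.686 -0.051]
[0.497 0.189 0.425] [ 0.786  0.618 -0.002]
[0.502 0.169 0.426] [0.842 0.539 0.036]
[0.505 0.147 0.424] [0.891 0.45  0.061]
[0.505 0.122 0.418] [0.933 0.353 0.073]
[0.501 0.095 0.409] [0.965 0.252 0.073]
[0.494 0.067 0.396] [0.987 0
[... 280 characters left out ...]
6.07, 1.47], [-33.3, -7.7, 19.6])]
[([-0.07, 2.42, 0.7], [-6.3, -1.5, 5.0]), ([-0.38, 4.64, 1.0], [-12.5, -3.0, 10.2]), ([-0.92, 6.57, 0.93], [-18.5, -4.5, 15.7]), ([-1.69, 8.17, 0.52], [-24.5, -6.0, 21.5]), ([-2.64, 9.37, -0.18], [-30.3, -7.5, 27.4])]
[([-0.61, 1.5, -0.2], [-5.7, -1.8, 6.0]), ([-1.54, 2.79, -0.78], [-11.4, -3.7, 12.2]), ([-2.76, 3.79, -1.7], [-17.0, -5.7, 18.4]), ([-4.21, 4.47, -2.95], [-22.5, -7.8, 24.7]), ([-5.84, 4.76, -4.51], [-28.1, -10.0, 31.0])]
[([-1.62, 1.61, -1.16], [-5.6, -2.3, 6.2]), ([-3.53, 3.03, -2.71], [-11.3, -4.6, 12.4]), ([-5.69, 4.23, -4.65], [-17.0, -7.0, 18.6]), ([-8.04, 5.15, -6.97], [-22.8, -9.5, 24.6]), ([-10.51, 5.75, -9.66], [-28.7, -11.9, 30.5])]
```

Emit:
{"method": "step_arm", "body": {
  "increments": [
    {"delta_pos": [-0.4, 3.7, 1.2], "dr": [-6.8, -1.9, 3.2], "fingers": 0},
    {"delta_pos": [-1, 7.2, 1.9], "dr": [-13.6, -3.5, 6.8], "fingers": 0},
    {"delta_pos": [-1.6, 10.4, 2.1], "dr": [-20.2, -5.1, 10.7], "fingers": 0},
    {"delta_pos": [-2.3, 13.4, 2], "dr": [-26.8, -6.5, 15], "fingers": 0},
    {"delta_pos": [-3.1, 16.1, 1.5], "dr": [-33.3, -7.7, 19.6], "fingers": 0}
  ]
}}

```text
time: 2.7
tool_pos: [0.4193, 0.19, 0.3274]
tool_rot: [2.22, -0.098, 2.725]
contact_force: [-0.1, -0.1, -0.9]
opening: 0.046
grip_force: 0.0
```

Emit:
{"method": "step_arm", "body": {
  "increments": [
    {"delta_pos": [-0.1, 2.4, 0.7], "dr": [-6.3, -1.5, 5], "fingers": 0},
    {"delta_pos": [-0.4, 4.6, 1], "dr": [-12.5, -3, 10.2], "fingers": 0},
    {"delta_pos": [-0.9, 6.6, 0.9], "dr": [-18.5, -4.5, 15.7], "fingers": 0},
    {"delta_pos": [-1.7, 8.2, 0.5], "dr": [-24.5, -6, 21.5], "fingers": 0},
    {"delta_pos": [-2.6, 9.4, -0.2], "dr": [-30.3, -7.5, 27.4], "fingers": 0}
  ]
}}

```text
time: 3.32
tool_pos: [0.4718, 0.2269, 0.4005]
tool_rot: [1.776, -0.479, 2.4]
contact_force: [-0.4, 0.5, -0.1]
opening: 0.0459
grip_force: 0.0
```

```bash
python3 -c "
from h import *
print(log()['qpos']);print(fit())"
```

```text
[-0.35273801  0.00862958  2.22862612  1.60678853  1.22925472 -1.72885684]
(array([-0.01898705,  0.16042321,  0.52697362,  0.37970703,  0.31906842,
        0.07614622]), np.float64(0.009902759345914114))
```

Emit:
{"method": "step_arm", "body": {
  "increments": [
    {"delta_pos": [-0.6, 1.5, -0.2], "dr": [-5.7, -1.8, 6], "fingers": 0},
    {"delta_pos": [-1.5, 2.8, -0.8], "dr": [-11.4, -3.7, 12.2], "fingers": 0},
    {"delta_pos": [-2.8, 3.8, -1.7], "dr": [-17, -5.7, 18.4], "fingers": 0},
    {"delta_pos": [-4.2, 4.5, -3], "dr": [-22.5, -7.8, 24.7], "fingers": 0},
    {"delta_pos": [-5.8, 4.8, -4.5], "dr": [-28.1, -10, 31], "fingers": 0}
  ]
}}

```text
time: 3.95
tool_pos: [0.5057, 0.1492, 0.4236]
tool_rot: [1.457, -1.011, 2.137]
contact_force: [-0.6, 1.0, 0.6]
opening: 0.0456
grip_force: 0.0
```

Emit:
{"method": "step_arm", "body": {
  "increments": [
    {"delta_pos": [-1.6, 1.6, -1.2], "dr": [-5.6, -2.3, 6.2], "fingers": 0},
    {"delta_pos": [-3.5, 3, -2.7], "dr": [-11.3, -4.6, 12.4], "fingers": 0},
    {"delta_pos": [-5.7, 4.2, -4.6], "dr": [-17, -7, 18.6], "fingers": 0},
    {"delta_pos": [-8, 5.2, -7], "dr": [-22.8, -9.5, 24.6], "fingers": 0},
    {"delta_pos": [-10.5, 5.8, -9.7], "dr": [-28.7, -11.9, 30.5], "fingers": 0}
  ]
}}

```text
time: 4.58
tool_pos: [0.47, 0.0132, 0.3597]
tool_rot: [-1.957, -1.566, -1.247]
contact_force: [0.2, -0.8, 0.5]
opening: 0.0461
grip_force: 0.0
```

```bash
python3 - <<'E'
from h import *
np.set_printoptions(precision=4,suppress=True)
o=log();print(o['qpos'],o["tool_pos"],o["tool_rot"])
L=[json.loads(l) for l in open("log.txt")]
def f2(x,q):
    a,h,L1,L2,d,b,e1,e2,e5=x
    A=E_("z",q[0]);B=A@E_("y",q[1]);C=B@E_("y",q[2]);V=C@E_("z",q[3])@E_("y",q[4]);W=V@E_("z",q[5]+np.pi/2)
    return A@[a,b,h]+B@[0,0,L1]+C@[e1,0,L2]+C@E_("z",q[3])@[e2,0,0]+V@[e5,0,d],W
s=least_squares(lambda x:np.concatenate([(f2(x,q)[0]-p) for q,p,_ in L]+[1e-3*x[6:]]),[0,.16,.5,.38,.3,.076,0,0,0]);print(s.x,abs(s.fun).max())
X=s.x
for X_,Z in [(-.025,.30),(-.025,.2),(-.02,.145),(.053,.145)]:
    t=least_squares(lambda q:np.concatenate([(f2(X,q)[0]-sp(X_,.069,Z))*5,R.from_matrix(f2(X,q)[1]@WH.T).as_rotvec()]),np.clip(o["qpos"],lo,hi),bounds=(lo,hi));print(t.x,abs(t.fun).max())
for t in [(-.05,.069,.36),(-.025,.069,.32),(-.025,.069,.26),(-.025,.069,.2),(-.02,.069,.145)]: print(rel(o["tool_pos"],o["tool_rot"],sp(*t),WH))
E
```

```text
[-0.2985  0.0618  2.6803  2.8857  1.1811 -1.4674] [0.47   0.0132 0.3597] [-1.9566 -1.5656 -1.2472]
[-0.      0.2229  0.5062  0.3796  0.3181  0.0764  0.0465  0.     -0.    ] 4.649983646271778e-05
[-0.2224  0.4328  2.5805  2.9829  1.4441 -1.5506] 1.1102230246251565e-15
[-0.2224  0.9047  2.6147  2.9724  1.9437 -1.6329] 8.279650190818461e-12
[-0.2189  1.1102  2.5662  2.9632  2.0986 -1.6613] 4.497608567673653e-16
[-0.1808  0.9753  2.3741  3.0233  1.7772 -1.5952] 5.636789567184599e-13
([0.04, 0.21, 4.9], [-0.2, 0.1, -0.3])
([-3.96, 0.24, 7.41], [-0.2, 0.1, -0.3])
([-9.96, 0.27, 7.42], [-0.2, 0.1, -0.3])
([-15.96, 0.29, 7.44], [-0.2, 0.1, -0.3])
([-21.45, 0.32, 7.95], [-0.2, 0.1, -0.3])
```

The kinematic model is now exact to 0.05 mm, and the grasp pose is in range. I'll descend in front of the lip.

Emit:
{"method": "step_arm", "body": {
  "increments": [
    {"delta_pos": [0, 0.2, 4.5], "dr": [0, 0, 0], "fingers": 0},
    {"delta_pos": [-4, 0.2, 7.4], "dr": [0, 0, -0.3], "fingers": 0},
    {"delta_pos": [-10, 0.3, 7.4], "dr": [0, 0, -0.3], "fingers": 0},
    {"delta_pos": [-15.5, 0.3, 7.4], "dr": [0, 0, -0.3], "fingers": 0},
    {"delta_pos": [-19, 0.3, 7.5], "dr": [0, 0, -0.3], "fingers": 0}
  ]
}}

```text
time: 5.2
tool_pos: [0.5457, 0.0066, 0.1711]
tool_rot: [1.446, -1.568, 1.637]
contact_force: [1.6, -0.3, -1.1]
opening: 0.0461
grip_force: 0.0
```

Emit:
{"method": "step_arm", "body": {
  "increments": [
    {"delta_pos": [-2, 0, 0], "dr": [0, 0, 0], "fingers": 0},
    {"delta_pos": [-2, 0, 0], "dr": [0, 0, 0], "fingers": 0},
    {"delta_pos": [-2, 0, 0], "dr": [0, 0, 0], "fingers": 0},
    {"delta_pos": [-2, 0, 0], "dr": [0, 0, 0], "fingers": 0},
    {"delta_pos": [-2, 0, 0], "dr": [0, 0, 0], "fingers": 0}
  ]
}}

```text
time: 5.82
tool_pos: [0.5458, 0.0045, 0.1549]
tool_rot: [1.008, -1.564, 2.071]
contact_force: [-0.1, 0.5, 0.1]
opening: 0.0461
grip_force: 0.0
```

```bash
python3 - <<'E'
from h import *
o=robot.observe();print(o["tool_pos"],o["tool_rot"],o["qpos"])
P=viewer.camera_params("wrist");cv2.imwrite("pics/w2.png",viewer.read_camera("wrist")[:,:,::-1])
json.dump({k:np.array(v).tolist() for k,v in P.items()},open("w2.json","w"))
print(P["T"],(o["tool_pos"]-O)@np.column_stack([sx,sy,[0,0,1]]))
E
```

```text
[0.54582892 0.00453332 0.15486921] [ 1.00792734 -1.56419882  2.07114927] [-0.23266198  1.08776583  2.58275479  2.94474629  2.09480747 -1.67522759]
[[-0.06264152 -0.28048121  0.95781331  0.38822607]
 [-0.99802343  0.01277036 -0.06153168  0.01595353]
 [ 0.00502686 -0.95977456 -0.28072677  0.23007316]
 [ 0.          0.          0.          1.        ]] [-0.02278381  0.06719532  0.15486921]
```

View pics/w2.png

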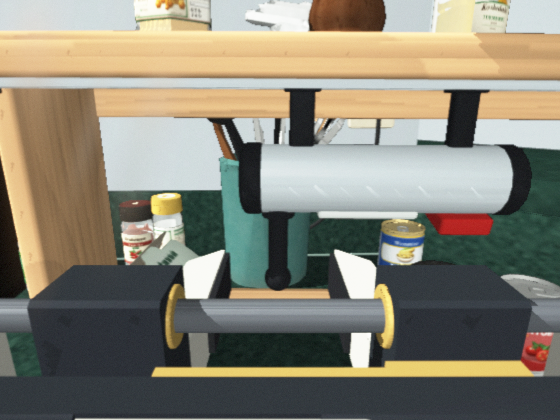

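The wrist view now looks forward under the lip. The stem is at column 278 with its ball at (277,278), between the fingertips at columns 228 and 335. The tube spans columns 240–528 and the red rocker is at (460,222). I'll move in onto the stem.

Emit:
{"method": "step_arm", "body": {
  "increments": [
    {"delta_pos": [-0.6, 0, 1], "dr": [0, 0, 0], "fingers": 0},
    {"delta_pos": [-1, 0, 2.5], "dr": [0, 0, 0], "fingers": 0},
    {"delta_pos": [-1, 0, 4], "dr": [0, 0, 0], "fingers": 0},
    {"delta_pos": [-1, 0, 5.7], "dr": [0, 0, 0], "fingers": 0},
    {"delta_pos": [-1, 0, 7.3], "dr": [0, 0, 0], "fingers": 0}
  ]
}}

```text
time: 6.5
tool_pos: [0.6197, -0.0004, 0.1432]
tool_rot: [1.37, -1.566, 1.708]
contact_force: [0.5, 0.1, -0.5]
opening: 0.0461
grip_force: 0.0
```

```bash
python3 - <<'E'
from h import *
np.set_printoptions(precision=4,suppress=True)
P=json.load(open("w2.json"));M=np.column_stack([sx,sy,[0,0,1]])
def onX(u,v,X):
    o,d=ray(P,u,v);o=(o-O)@M;d=d@M;return o+d*(X-o[0])/d[0]
for n,u,v in [("stem",278,235),("ball bottom",277,291),("tubeL",240,178),("tubeR",529,180)]: print(n,onX(u,v,.034))
for u,v in [(100,79),(520,80)]: print("lip low",onX(u,v,0))
S=viewer.camera_params("scene");D=viewer.camera_params("side")
print("stem tri w/scene",tri((P,278,235),(S,190+246/2.85,135+275/2.85)))
o=robot.observe();print((o["tool_pos"]-O)@M,o["contact_force"])
W=R.from_euler("xyz",o["tool_rot"]).as_matrix();print(W.T@M)
# panels
E
```

```text
stem [0.034  0.0692 0.1509]
ball bottom [0.034  0.0696 0.1124]
tubeL [0.034  0.0917 0.1866]
tubeR [ 0.034  -0.0792  0.1863]
lip low [0.     0.1517 0.2397]
lip low [ 0.     -0.0426  0.2403]
stem tri w/scene (array([0.6021, 0.0021, 0.1494]), [1.7, 1.7])
[0.0513 0.0671 0.1432] [ 0.4803  0.0816 -0.5076]
[[-0.0011  0.0052  1.    ]
 [ 0.0019 -1.      0.0052]
 [ 1.      0.0019  0.0011]]
```

The heights check: stem at 0.150, lip lower edge at 0.240, and the lamp's middle at Y ≈ 0.011. The notepad is at Y ≈ 0.106, so the lamp has to slide about 95 mm left. I'll grip now.

Emit:
{"method": "step_arm", "body": {
  "increments": [
    {"delta_pos": [0, -0.2, 0], "dr": [0, 0, 0], "fingers": 0.5},
    {"delta_pos": [0, -0.2, 0], "dr": [0, 0, 0], "fingers": 1},
    {"delta_pos": [0, -0.2, 0], "dr": [0, 0, 0], "fingers": 1},
    {"delta_pos": [0, -0.2, 0], "dr": [0, 0, 0], "fingers": 1},
    {"delta_pos": [0, -0.2, 0], "dr": [0, 0, 0], "fingers": 1}
  ],
  "newtons": 12
}}

```text
time: 7.12
tool_pos: [0.6184, 0.0016, 0.1426]
tool_rot: [1.687, -1.565, 1.391]
contact_force: [-2.4, -0.6, -0.9]
opening: 0.0115
grip_force: 12.0
```

Emit:
{"method": "step_arm", "body": {
  "increments": [
    {"delta_pos": [0, -0.7, 0], "dr": [0, 0, 0], "fingers": 1},
    {"delta_pos": [0, -2, 0], "dr": [0, 0, 0], "fingers": 1},
    {"delta_pos": [0, -3.4, 0], "dr": [0, 0, 0], "fingers": 1},
    {"delta_pos": [0, -4.8, 0], "dr": [0, 0, 0], "fingers": 1},
    {"delta_pos": [0, -5.5, 0], "dr": [0, 0, 0], "fingers": 1}
  ]
}}

```text
time: 7.75
tool_pos: [0.6221, 0.0577, 0.1427]
tool_rot: [1.511, -1.565, 1.569]
contact_force: [-0.9, -1.0, -0.1]
opening: 0.0117
grip_force: 12.0
```

Emit:
{"method": "step_arm", "body": {
  "increments": [
    {"delta_pos": [0, -0.7, 0], "dr": [0, 0, 0], "fingers": 1},
    {"delta_pos": [0, -1.8, 0], "dr": [0, 0, 0], "fingers": 1},
    {"delta_pos": [0, -2.9, 0], "dr": [0, 0, 0], "fingers": 1},
    {"delta_pos": [0, -3.9, 0], "dr": [0, 0, 0], "fingers": 1},
    {"delta_pos": [0, -3.9, 0], "dr": [0, 0, 0], "fingers": 1}
  ]
}}

```text
time: 8.38
tool_pos: [0.6247, 0.0974, 0.1427]
tool_rot: [1.362, -1.566, 1.72]
contact_force: [0.0, 0.7, -1.1]
opening: 0.0116
grip_force: 12.0
```

```bash
python3 - <<'E'
from h import *
np.set_printoptions(precision=4,suppress=True)
M=np.column_stack([sx,sy,[0,0,1]])
o=robot.observe();print((o["tool_pos"]-O)@M,o["contact_force"],o["tool_pos"])
a=viewer.read_camera("scene")[:,:,::-1];b=viewer.read_camera("side")[:,:,::-1]
cv2.imwrite("pics/scene1.png",a);cv2.imwrite("pics/side1.png",b)
cv2.imwrite("pics/both1.png",np.hstack([cv2.resize(a[170:330,190:330],None,fx=2.8,fy=2.8,interpolation=2),cv2.resize(b[170:330,220:360],None,fx=2.8,fy=2.8,interpolation=2)]))
E
```

```text
[0.0499 0.165  0.1427] [ 0.0413  0.7284 -1.0698] [0.6247 0.0974 0.1427]
```

View pics/both1.png

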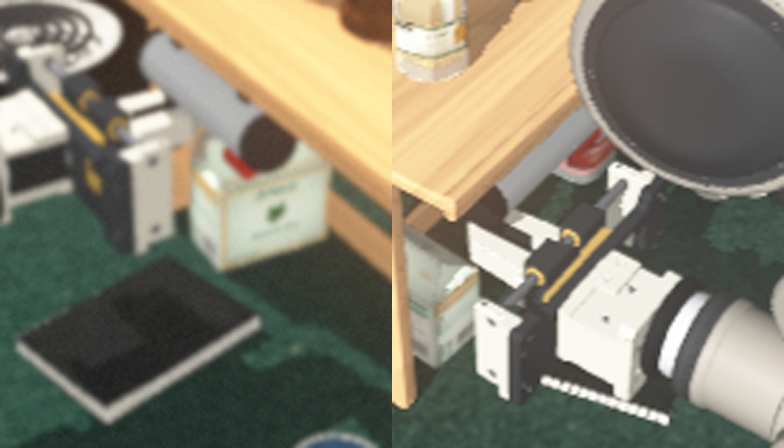

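The lamp has slid left and sits above the notepad in the scene view, with its right end at (285,220). I'll release, back out, and check the alignment with the wrist camera.

Emit:
{"method": "step_arm", "body": {
  "increments": [
    {"delta_pos": [0, 0, 0], "dr": [0, 0, 0], "fingers": 0},
    {"delta_pos": [0, 0, 0], "dr": [0, 0, 0], "fingers": 0},
    {"delta_pos": [0, 0, -2], "dr": [0, 0, 0], "fingers": 0},
    {"delta_pos": [0, 0, -4.5], "dr": [0, 0, 0], "fingers": 0},
    {"delta_pos": [0, 0, -7], "dr": [0, 0, 0], "fingers": 0}
  ]
}}

```text
time: 9.1
tool_pos: [0.5542, 0.0995, 0.1429]
tool_rot: [1.333, -1.565, 1.744]
contact_force: [0.2, 0.5, -0.2]
opening: 0.0455
grip_force: 0.0
```

Emit:
{"method": "step_arm", "body": {
  "increments": [
    {"delta_pos": [1, 2, 0], "dr": [0, 0, 0], "fingers": 0.5},
    {"delta_pos": [2, 4, 0], "dr": [0, 0, 0], "fingers": 1},
    {"delta_pos": [2, 5.5, 0], "dr": [0, 0, 0], "fingers": 1},
    {"delta_pos": [2, 5.5, 0], "dr": [0, 0, 0], "fingers": 1},
    {"delta_pos": [2, 5.5, 0], "dr": [0, 0, 0], "fingers": 1}
  ]
}}

```text
time: 9.72
tool_pos: [0.5514, 0.0452, 0.1627]
tool_rot: [1.468, -1.565, 1.61]
contact_force: [0.1, 0.1, -0.2]
opening: 0.0022
grip_force: 0.0
```

```bash
python3 - <<'E'
from h import *
o=robot.observe();print(o["tool_pos"],o["tool_rot"],o["qpos"],o["contact_force"],o["opening"])
P=viewer.camera_params("wrist");w=viewer.read_camera("wrist")[:,:,::-1];cv2.imwrite("pics/w3.png",w)
json.dump({k:np.array(v).tolist() for k,v in P.items()},open("w3.json","w"))
a=viewer.read_camera("scene")[:,:,::-1];cv2.imwrite("pics/scene2.png",a)
cv2.imwrite("pics/both2.png",np.hstack([cv2.resize(a[170:330,190:310],None,fx=2.6,fy=2.6,interpolation=2),cv2.resize(w[60:330,40:520],(480,416))]))
E
```

```text
[0.5513541  0.04523368 0.16270724] [ 1.46832351 -1.56543754  1.61005484] [-0.04767401  1.01932356  2.55262919  3.15869456  2.00164916 -1.56899241] [ 0.08628021  0.08244779 -0.18326496] 0.0021798230936711815
```

View pics/both2.png

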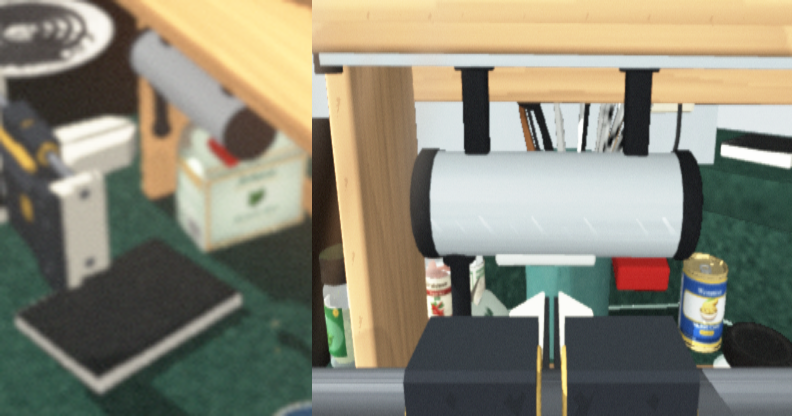

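The view shows the lamp's stem at wrist column 189, the tube ends at columns 141 and 431, and the red rocker at columns 342–396. The notepad hasn't moved.

```bash
python3 - <<'E'
from h import *
np.set_printoptions(precision=4,suppress=True)
P=json.load(open("w3.json"));M=np.column_stack([sx,sy,[0,0,1]])
def onX(P,u,v,X):
    o,d=ray(P,u,v);o=(o-O)@M;d=d@M;return o+d*(X-o[0])/d[0]
w=cv2.imread("pics/w3.png").astype(int);m=(w[...,2]>130)&(w[...,1]<60)&(w[...,0]<60);m[:,:300]=0;m[260:]=0
v,u=np.nonzero(m);print("red px",u.min(),u.max(),v.min(),v.max(),len(u))
print("stem",onX(P,189,240,.034),"tube mid ~",(onX(P,141,190,.014)+onX(P,431,190,.014))/2)
print("rocker",onX(P,u.min(),v.max(),.022),onX(P,u.max(),v.max(),.022))
S=viewer.camera_params("scene")
print("ball scene at X.034",onX(S,190+162/2.6,170+126/2.6,.034))
cs=np.array([plane(S,190+a/2.6,170+b/2.6,.016) for a,b in [(17,318),(98,378),(240,293),(155,240)]]);print((cs-O)@M,((cs-O)@M).mean(0))
print("tool",(robot.observe()["tool_pos"]-O)@M)
o,d=ray(P,100,180);
E
```

```text
red px 344 397 227 247 1031
stem [0.034  0.1646 0.1561] tube mid ~ [0.014  0.1059 0.1926]
rocker [0.022  0.0717 0.1569] [0.022  0.041  0.1571]
ball scene at X.034 [0.034  0.1644 0.1266]
[[-0.1152  0.1314  0.016 ]
 [-0.091   0.0395  0.016 ]
 [ 0.0492  0.0683  0.016 ]
 [ 0.0252  0.1652  0.016 ]] [-0.033   0.1011  0.016 ]
tool [-0.02    0.1088  0.1628]
```

The rocker's front edge is at z = 0.157, which matches, and Y = 0.056. Both the stem and the rocker put the lamp's middle at Y = 0.1065. The notepad's middle is at 0.106–0.109, so the alignment is good. Next I'll bring the shut fingers under the rocker's front end.

Emit:
{"method": "step_arm", "body": {
  "increments": [
    {"delta_pos": [-1, 2, 0], "dr": [0, 0, 0], "fingers": 1},
    {"delta_pos": [-2.5, 4, 0], "dr": [0, 0, 0], "fingers": 1},
    {"delta_pos": [-2.5, 5.2, 0], "dr": [0, 0, 0], "fingers": 1},
    {"delta_pos": [-2.5, 5.2, 2], "dr": [0, 0, 0], "fingers": 1},
    {"delta_pos": [-2.5, 5.2, 3.5], "dr": [0, 0, 0], "fingers": 1}
  ]
}}

```text
time: 10.45
tool_pos: [0.5836, -0.0087, 0.1379]
tool_rot: [1.534, -1.565, 1.545]
contact_force: [-0.2, -0.4, -0.3]
opening: 0.0004
grip_force: 0.0
```

Emit:
{"method": "step_arm", "body": {
  "increments": [
    {"delta_pos": [0, 0, 0.5], "dr": [0, 0, 0], "fingers": 1},
    {"delta_pos": [0, 0, 1.2], "dr": [0, 0, 0], "fingers": 1},
    {"delta_pos": [0, 0, 1.2], "dr": [0, 0, 0], "fingers": 1},
    {"delta_pos": [0, 0, 1.2], "dr": [0, 0, 0], "fingers": 1},
    {"delta_pos": [0, 0, 1.2], "dr": [0, 0, 0], "fingers": 1}
  ]
}}

```text
time: 11.08
tool_pos: [0.5946, -0.0098, 0.1378]
tool_rot: [1.616, -1.566, 1.462]
contact_force: [-0.2, 0.5, -0.2]
opening: 0.0004
grip_force: 0.0
```

```bash
python3 - <<'E'
from h import *
o=robot.observe();M=np.column_stack([sx,sy,[0,0,1]]);print((o["tool_pos"]-O)@M,o["contact_force"])
P=viewer.camera_params("wrist");w=viewer.read_camera("wrist")[:,:,::-1];cv2.imwrite("pics/w4.png",w)
cv2.imwrite("pics/w4c.png",cv2.resize(w[100:310,140:420],None,fx=2.8,fy=2.8,interpolation=2))
E
```

```text
[0.0268607  0.05607348 0.13781798] [-0.16772204  0.47757913 -0.15076281]
```

View pics/w4c.png

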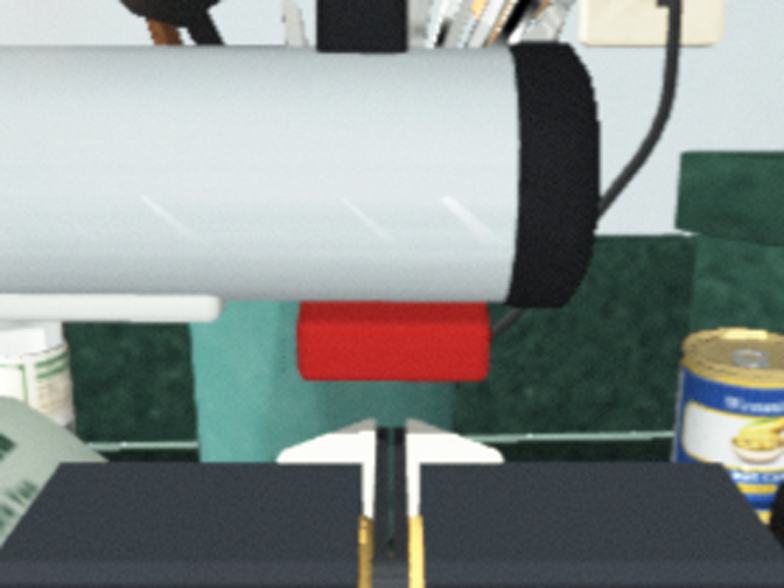

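The closed fingertips are centred under the red rocker (columns 298–490 in the crop) with a clear gap below it. I'll raise them gently.

Emit:
{"method": "step_arm", "body": {
  "increments": [
    {"delta_pos": [0.2, 0, 0], "dr": [0, 0, 0], "fingers": 1},
    {"delta_pos": [0.4, 0, 0], "dr": [0, 0, 0], "fingers": 1},
    {"delta_pos": [0.6, 0, 0], "dr": [0, 0, 0], "fingers": 1},
    {"delta_pos": [0.8, 0, 0], "dr": [0, 0, 0], "fingers": 1},
    {"delta_pos": [0.9, 0, 0], "dr": [0, 0, 0], "fingers": 1}
  ]
}}

```text
time: 11.75
tool_pos: [0.5947, -0.0097, 0.1466]
tool_rot: [1.807, -1.565, 1.272]
contact_force: [-0.9, -0.3, -3.3]
opening: 0.0003
grip_force: 1.8
```

Emit:
{"method": "step_arm", "body": {
  "increments": [
    {"delta_pos": [0.1, 0, 0], "dr": [0, 0, 0], "fingers": 1},
    {"delta_pos": [0.2, 0, 0], "dr": [0, 0, 0], "fingers": 1},
    {"delta_pos": [0.3, 0, 0], "dr": [0, 0, 0], "fingers": 1},
    {"delta_pos": [0.3, 0, 0], "dr": [0, 0, 0], "fingers": 1},
    {"delta_pos": [0.3, 0, 0], "dr": [0, 0, 0], "fingers": 1}
  ]
}}

```text
time: 12.38
tool_pos: [0.5946, -0.0096, 0.1494]
tool_rot: [1.862, -1.565, 1.217]
contact_force: [-4.9, 0.2, -7.3]
opening: 0.0006
grip_force: 3.8
```

Emit:
{"method": "step_arm", "body": {
  "increments": [
    {"delta_pos": [0.05, 0, 0], "dr": [0, 0, 0], "fingers": 1},
    {"delta_pos": [0.1, 0, 0], "dr": [0, 0, 0], "fingers": 1},
    {"delta_pos": [0.15, 0, 0], "dr": [0, 0, 0], "fingers": 1},
    {"delta_pos": [0.15, 0, 0], "dr": [0, 0, 0], "fingers": 1},
    {"delta_pos": [0.15, 0, 0], "dr": [0, 0, 0], "fingers": 1}
  ]
}}

```text
time: 13.0
tool_pos: [0.5943, -0.0096, 0.1499]
tool_rot: [2.308, -1.564, 0.77]
contact_force: [-7.8, 0.4, -9.5]
opening: 0.0004
grip_force: 5.3
```

```bash
python3 - <<'E'
from h import *
o=robot.observe();print(o["contact_force"],o["tool_pos"])
P=viewer.camera_params("wrist");w=viewer.read_camera("wrist")[:,:,::-1]
cv2.imwrite("pics/w5c.png",cv2.resize(w[100:310,140:420],None,fx=2.8,fy=2.8,interpolation=2))
E
```

```text
[-7.82423651  0.37827921 -9.53647597] [ 0.59427672 -0.00959523  0.1498949 ]
```

```bash
cat >> h.py <<'E'
def red():
    P=viewer.camera_params("wrist");w=viewer.read_camera("wrist")[:,:,::-1].astype(int)
    m=(w[...,2]>110)&(w[...,1]<70)&(w[...,0]<70);m[:,:200]=0;m[:,360:]=0;m[:150]=0;m[290:]=0
    M=np.column_stack([sx,sy,[0,0,1]]);v,u=np.nonzero(m);c=m[:,265:300].sum(1);k=np.nonzero(c>10)[0]
    def f(v,X):
        o,d=ray(P,int(np.median(u)),v);o=(o-O)@M;d=d@M;return (o+d*(X-o[0])/d[0])[2]
    print("red u",u.min(),u.max(),"v",k.min(),k.max(),"bottom z at X.022",round(f(k.max()+.5,.022),4),[tuple(w[r,280]) for r in range(k.min()-1,k.max()+4,2)])
E
python3 -c "
from h import *
red()"
```

```text
red u 247 314 v 232 256 bottom z at X.022 0.1583 [(np.int64(86), np.int64(85), np.int64(138)), (np.int64(27), np.int64(28), np.int64(144)), (np.int64(33), np.int64(36), np.int64(183)), (np.int64(37), np.int64(40), np.int64(195)), (np.int64(43), np.int64(46), np.int64(200)), (np.int64(43), np.int64(48), np.int64(201)), (np.int64(42), np.int64(46), np.int64(200)), (np.int64(40), np.int64(41), np.int64(198)), (np.int64(39), np.int64(43), np.int64(198)), (np.int64(42), np.int64(48), np.int64(199)), (np.int64(38), np.int64(42), np.int64(197)), (np.int64(42), np.int64(46), np.int64(204)), (np.int64(37), np.int64(41), np.int64(174)), (np.int64(49), np.int64(50), np.int64(68)), (np.int64(48), np.int64(47), np.int64(33))]
```

Emit:
{"method": "step_arm", "body": {
  "increments": [
    {"delta_pos": [0.05, 0, 0], "dr": [0, 0, 0], "fingers": 1},
    {"delta_pos": [0.1, 0, 0], "dr": [0, 0, 0], "fingers": 1},
    {"delta_pos": [0.15, 0, 0], "dr": [0, 0, 0], "fingers": 1},
    {"delta_pos": [0.2, 0, 0], "dr": [0, 0, 0], "fingers": 1},
    {"delta_pos": [0.2, 0, 0], "dr": [0, 0, 0], "fingers": 1}
  ]
}}

```text
time: 13.72
tool_pos: [0.5938, -0.0095, 0.1506]
tool_rot: [2.64, -1.561, 0.439]
contact_force: [-10.7, 1.3, -14.4]
opening: 0.0006
grip_force: 7.4
```

```bash
python3 -c "
from h import *
red()"
```

```text
red u 247 314 v 232 255 bottom z at X.022 0.1593 [(np.int64(137), np.int64(139), np.int64(154)), (np.int64(37), np.int64(39), np.int64(159)), (np.int64(39), np.int64(41), np.int64(188)), (np.int64(44), np.int64(46), np.int64(200)), (np.int64(43), np.int64(47), np.int64(201)), (np.int64(44), np.int64(49), np.int64(202)), (np.int64(40), np.int64(44), np.int64(199)), (np.int64(44), np.int64(47), np.int64(202)), (np.int64(41), np.int64(45), np.int64(202)), (np.int64(44), np.int64(50), np.int64(226)), (np.int64(45), np.int64(50), np.int64(226)), (np.int64(44), np.int64(49), np.int64(224)), (np.int64(35), np.int64(39), np.int64(176)), (np.int64(52), np.int64(54), np.int64(64))]
```

Emit:
{"method": "step_arm", "body": {
  "increments": [
    {"delta_pos": [-0.8, 0, 0], "dr": [0, 0, 0], "fingers": 1},
    {"delta_pos": [-1.6, 0, 0], "dr": [0, 0, 0], "fingers": 1},
    {"delta_pos": [-1.6, 0, -1], "dr": [0, 0, 0], "fingers": 1},
    {"delta_pos": [-1.6, 0, -1], "dr": [0, 0, 0], "fingers": 1},
    {"delta_pos": [-1.6, 0, -1], "dr": [0, 0, 0], "fingers": 1}
  ]
}}

```text
time: 14.4
tool_pos: [0.5854, -0.0093, 0.1379]
tool_rot: [1.22, -1.565, 1.858]
contact_force: [0.8, -0.1, -0.2]
opening: 0.0006
grip_force: 0.0
```

```bash
python3 -c "
from h import *
o=robot.observe();print(o['tool_pos'],o['contact_force'])
red()
w=viewer.read_camera('wrist')[:,:,::-1]
cv2.imwrite('pics/w6c.png',np.hstack([cv2.imread('pics/w4.png')[160:290,210:350],w[160:290,210:350]])[:, :].repeat(2,0).repeat(2,1))
"
```

```text
[ 0.58535419 -0.00929287  0.13787335] [ 0.75452161 -0.09099    -0.17714317]
red u 247 313 v 199 222 bottom z at X.022 0.1594 [(np.int64(116), np.int64(117), np.int64(155)), (np.int64(42), np.int64(43), np.int64(184)), (np.int64(44), np.int64(47), np.int64(205)), (np.int64(50), np.int64(55), np.int64(215)), (np.int64(53), np.int64(57), np.int64(217)), (np.int64(49), np.int64(50), np.int64(214)), (np.int64(50), np.int64(52), np.int64(214)), (np.int64(50), np.int64(55), np.int64(215)), (np.int64(49), np.int64(55), np.int64(232)), (np.int64(49), np.int64(55), np.int64(233)), (np.int64(45), np.int64(49), np.int64(230)), (np.int64(45), np.int64(46), np.int64(212)), (np.int64(45), np.int64(45), np.int64(155)), (np.int64(107), np.int64(112), np.int64(76))]
```

View pics/w6c.png

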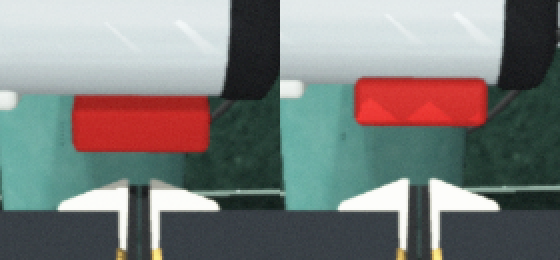

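Compared with the picture before the push (left), the front edge has risen (right), but only to about φ ≈ 0.3 of 0.44 rad. The push was too near the pivot, and friction jammed it. I'll push again nearer the front edge, drawing back while rising so that friction helps.

Emit:
{"method": "step_arm", "body": {
  "increments": [
    {"delta_pos": [0.4, 0, 0.6], "dr": [0, 0, 0], "fingers": 1},
    {"delta_pos": [0.8, 0, 0.6], "dr": [0, 0, 0], "fingers": 1},
    {"delta_pos": [1.1, 0, 0.6], "dr": [0, 0, 0], "fingers": 1},
    {"delta_pos": [1.25, 0, 0.5], "dr": [0, 0, 0], "fingers": 1},
    {"delta_pos": [1.35, 0, 0.35], "dr": [0, 0, 0], "fingers": 1}
  ]
}}

```text
time: 15.12
tool_pos: [0.5883, -0.0093, 0.1509]
tool_rot: [1.604, -1.565, 1.474]
contact_force: [-0.1, -0.7, -1.8]
opening: 0.0005
grip_force: 0.7
```

Emit:
{"method": "step_arm", "body": {
  "increments": [
    {"delta_pos": [0.1, 0, -0.05], "dr": [0, 0, 0], "fingers": 1},
    {"delta_pos": [0.2, 0, -0.1], "dr": [0, 0, 0], "fingers": 1},
    {"delta_pos": [0.3, 0, -0.15], "dr": [0, 0, 0], "fingers": 1},
    {"delta_pos": [0.35, 0, -0.15], "dr": [0, 0, 0], "fingers": 1},
    {"delta_pos": [0.35, 0, -0.15], "dr": [0, 0, 0], "fingers": 1}
  ]
}}

```text
time: 15.75
tool_pos: [0.5867, -0.0092, 0.1531]
tool_rot: [2.147, -1.565, 0.932]
contact_force: [4.5, -0.3, -12.5]
opening: 0.0008
grip_force: 5.8
```

```bash
python3 -c "
from h import *
o=robot.observe();print((o['tool_pos']-O)@np.column_stack([sx,sy,[0,0,1]]),o['contact_force'])
red()
"|cut -c1-90
```

```text
[0.01893203 0.05615753 0.15307888] [  4.49586851  -0.31331725 -12.47513729]
red u 248 312 v 231 252 bottom z at X.022 0.1602 [(np.int64(80), np.int64(80), np.int64(17
```

That gave 12.5 N on a long lever at the expected end height, so it should be at the stop. I'll back off and check.

Emit:
{"method": "step_arm", "body": {
  "increments": [
    {"delta_pos": [-0.8, 0, 0], "dr": [0, 0, 0], "fingers": 1},
    {"delta_pos": [-1.6, 0, 0], "dr": [0, 0, 0], "fingers": 1},
    {"delta_pos": [-1.6, 0, 0], "dr": [0, 0, 0], "fingers": 1},
    {"delta_pos": [-1.6, 0, 0], "dr": [0, 0, 0], "fingers": 1},
    {"delta_pos": [-1.6, 0, 0], "dr": [0, 0, 0], "fingers": 1}
  ]
}}

```text
time: 16.42
tool_pos: [0.5869, -0.0093, 0.139]
tool_rot: [1.327, -1.565, 1.751]
contact_force: [0.4, -0.3, 0.8]
opening: 0.0003
grip_force: 0.0
```

```bash
python3 -c "
from h import *
o=robot.observe();print((o['tool_pos']-O)@np.column_stack([sx,sy,[0,0,1]]),o['contact_force'])
red()
"|cut -c1-90
```

```text
[0.01911238 0.05608617 0.1389939 ] [ 0.44633832 -0.25820064  0.75380638]
red u 247 313 v 201 223 bottom z at X.022 0.1606 [(np.int64(88), np.int64(89), np.int64(18
```

Emit:
{"method": "step_arm", "body": {
  "increments": [
    {"delta_pos": [0.5, 0, 0.1], "dr": [0, 0, 0], "fingers": 1},
    {"delta_pos": [1, 0, 0.2], "dr": [0, 0, 0], "fingers": 1},
    {"delta_pos": [1.3, 0, 0.2], "dr": [0, 0, 0], "fingers": 1},
    {"delta_pos": [1.5, 0, 0.1], "dr": [0, 0, 0], "fingers": 1},
    {"delta_pos": [1.7, 0, 0], "dr": [0, 0, 0], "fingers": 1}
  ]
}}

```text
time: 17.1
tool_pos: [0.5867, -0.0091, 0.1532]
tool_rot: [2.436, -1.563, 0.643]
contact_force: [5.5, -0.9, -15.8]
opening: 0.0007
grip_force: 7.0
```

Emit:
{"method": "step_arm", "body": {
  "increments": [
    {"delta_pos": [0.1, 0, 0], "dr": [0, 0, 0], "fingers": 1},
    {"delta_pos": [0.15, 0, -0.1], "dr": [0, 0, 0], "fingers": 1},
    {"delta_pos": [0.15, 0, -0.1], "dr": [0, 0, 0], "fingers": 1},
    {"delta_pos": [0.15, 0, -0.1], "dr": [0, 0, 0], "fingers": 1},
    {"delta_pos": [0.15, 0, -0.1], "dr": [0, 0, 0], "fingers": 1}
  ]
}}

```text
time: 17.73
tool_pos: [0.5855, -0.0091, 0.1546]
tool_rot: [2.467, -1.563, 0.611]
contact_force: [3.5, -0.6, -22.7]
opening: 0.0001
grip_force: 11.1
```

Emit:
{"method": "step_arm", "body": {
  "increments": [
    {"delta_pos": [-0.8, 0, 0], "dr": [0, 0, 0], "fingers": 1},
    {"delta_pos": [-1.6, 0, 0], "dr": [0, 0, 0], "fingers": 1},
    {"delta_pos": [-1.8, 0, 0], "dr": [0, 0, 0], "fingers": 1},
    {"delta_pos": [-1.8, 0, 0], "dr": [0, 0, 0], "fingers": 1},
    {"delta_pos": [-1.8, 0, 0], "dr": [0, 0, 0], "fingers": 1}
  ]
}}

```text
time: 18.35
tool_pos: [0.586, -0.0092, 0.1398]
tool_rot: [1.197, -1.565, 1.882]
contact_force: [1.3, -0.5, -0.2]
opening: 0.0004
grip_force: 0.0
```

```bash
python3 -c "
from h import *
o=robot.observe();print((o['tool_pos']-O)@np.column_stack([sx,sy,[0,0,1]]),o['contact_force'])
red()
"|cut -c1-90
```

```text
[0.01817472 0.0560682  0.13979645] [ 1.25488603 -0.51502435 -0.16192662]
red u 247 313 v 202 224 bottom z at X.022 0.1605 [(np.int64(98), np.int64(99), np.int64(17
```

The reading is unchanged (0.1605 against 0.1606) after pushing with 22.7 N, so the rocker is at its stop. I'll back out and check that the lamp hasn't shifted.

Emit:
{"method": "step_arm", "body": {
  "increments": [
    {"delta_pos": [0, 0, -1.5], "dr": [0, 0, 0], "fingers": 1},
    {"delta_pos": [0, 0, -3], "dr": [0, 0, 0], "fingers": 1},
    {"delta_pos": [1, -1.5, -4], "dr": [0, 0, 0], "fingers": 1},
    {"delta_pos": [2, -3, -4], "dr": [0, 0, 0], "fingers": 1},
    {"delta_pos": [2, -5.2, -4], "dr": [0, 0, 0], "fingers": 1}
  ]
}}

```text
time: 19.02
tool_pos: [0.5492, 0.0451, 0.1596]
tool_rot: [1.263, -1.565, 1.814]
contact_force: [-0.5, 0.5, 0.2]
opening: 0.0007
grip_force: 0.0
```

```bash
python3 - <<'E'
from h import *
np.set_printoptions(precision=4,suppress=True)
M=np.column_stack([sx,sy,[0,0,1]])
o=robot.observe();print((o['tool_pos']-O)@M,o['contact_force'],o["time"])
P=viewer.camera_params("wrist");im=viewer.read_camera("wrist")[:,:,::-1];cv2.imwrite("pics/w7.png",im);w=im.astype(int)
def onX(u,v,X):
    o,d=ray(P,u,v);o=(o-O)@M;d=d@M;return o+d*(X-o[0])/d[0]
m=(w[...,2]>130)&(w[...,1]<60)&(w[...,0]<60);m[:,:300]=0;m[265:]=0
v,u=np.nonzero(m);print(u.min(),u.max(),v.min(),v.max(),onX(u.min(),v.max(),.0172),onX(u.max(),v.max(),.0172))
for n,bx in [("scene",(185,255,290,325))]:
    a=cv2.imread(f"pics/{n}0.png");b=viewer.read_camera(n)[:,:,::-1];print("notepad/mug diff",[int((np.abs(a[y0:y1,x0:x1].astype(int)-b[y0:y1,x0:x1]).max(2)>60).sum()) for x0,y0,x1,y1 in [(195,285,285,318),(275,320,335,370)]])
# stem column: dark run at row ~245 left part
r=w[235:250,150:240].max(2).mean(0);k=np.nonzero(r<60)[0]+150;print("stem cols",k.min(),k.max(),onX(k.mean(),242,.034))
E
```

```text
[-0.0221  0.1079  0.1596] [-0.4811  0.5031  0.1646] 19.025
343 396 218 234 [0.0172 0.0728 0.1628] [0.0172 0.0428 0.163 ]
notepad/mug diff [0, 24]
stem cols 179 234 [0.034  0.1597 0.151 ]
```

The rocker's front edge is now at z = 0.163, matching the "on" position. The lamp's middle is at Y ≈ 0.107, in line with the notepad, and the arm is clear.

```bash
python3 -c "
from h import *
print(robot.hand_in())"
```

```text
the job is handed in; nothing more can be done
None
```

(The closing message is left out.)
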